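# Free the ratchet pawl and lower the helmet cap

### The arm

A 6-joint arm with a two-finger parallel gripper is mounted at the origin on the work surface. World frame = base frame: x ahead of the robot, y to its left, z up, the work surface at z = 0. Lengths are in mm, angles in rad, forces in N, time in s.
With the tool pointing down it reaches from about 275 to 1000 mm from the base axis. Payload 8.4 kg.
Tool frame: the origin (TCP) lies midway between the tips of the shut fingers; the grasp point (between the pads) lies 19 mm behind it; z points along the fingers, y is the line along which they close (so a half turn about z gives the same grasp; the last joint's range is limited). The gripper opens to 85 mm and grips with 20 to 120 N. Pads are 22 mm wide; open, the fingers measure 114 mm over their backs; the gripper's body (76 mm by 85 mm) begins 54 mm behind the grasp point. The pads swing forward as they close: fully open they stand 13 mm farther back than shut.
Start: joints at [-1.179, 0.353, 1.633, -0, 1.155, -0.002], TCP at [239.811, -577.164, 231.281] pointing down, gripper open.
Joint ranges: [-2.63, 2.63], [-0.92, 2.1], [0.06, 2.66], [-1.3, 4.44], [0, 2.69], [-3.02, 3.02]. Speed limits (rad/s): [2.22, 2.22, 2.79, 3.14, 3.14, 3.14].

### API

Orientations are given as [roll, pitch, yaw] about the fixed x, y, z axes, in that order (R = Rz(yaw) Ry(pitch) Rx(roll)).
In Python, from rig import r gives the robot as it stands.
- The arm moves only by the shell command python3 -m inch 'ROWS' [OPENING] [FORCE]. ROWS is JSON, a list that holds one entry, the list of rows, each a list of 6 numbers: the shift along the tool's x, y, z scaled (see below), then the turn, a rotation vector about the tool's x, y, z scaled (see below). In form: [[[tx, ty, tz, wx, wy, wz], ...]]. A call has 1 to 8 rows; each row is the pose to reach, as a shift and turn from the pose commanded when the call began, along the tool's axes at that moment, turning the shorter way round; what a row does not reach only later rows make up. The controller multiplies each number of a shift by 20 cm and each number of a turn by pi rad. A row lasts 1/12 s, in which the tool goes at most 41.7 mm and 7.16 degrees, less where a joint would pass 70% of its speed; a pose out of reach is approached as far as the arm can. A call with a number of a shift or a turn outside -1 to 1 is refused whole. A call with a gripper value outside its range is refused whole. OPENING is the gripper's target within -1 to 1 (fully open at 1, half-way at 0, shut at -1), set as the call begins (- or left out, the last holds). The fingers move at their own pace and stop on an object; FORCE is the grip in N (left out, the last holds). Time passes only in rows, so rows that repeat a pose let the fingers close. It gives the time, the measured TCP pose, the force, the opening and the grip force at its end, in the units of the state.
- r.sense(): the state, without advancing time (a new reading comes with each control period).
- r.grab_frame(name): name is "side" or "top" or "wrist"; returns the picture (400x640x3 uint8, red, green, blue); there is no depth.
- r.camera_info(name): a dict with "K" (3x3 intrinsics, pixels), "distortion" ([k1, k2, p1, p2, k3] as OpenCV has them; the pictures are not rectified), "rvec" (rotation vector, rad) and "tvec" (3), from world to camera coordinates, as OpenCV has them; the wrist camera has in their place "mount" (4x4, takes a point from camera to tool coordinates, whose origin is the TCP and whose axes are the flange's). Camera axes: x right, y down, z forward; pixel columns grow to the right and rows downward; lengths in mm; the calibration is good to about 2 mm. A picture is of the moment at which its call begins: read the wrist's pose just before it. camera_info takes no time and is no camera call.
- r.sign_off(): hands the job in; it is judged then, once.
The state is a dict: "clock": time; "qpos": joint angles; "qvel": joint speeds; "joint_efforts": joint torques, N m; "eef_pos": TCP position; "tcp_rot": TCP orientation; "contact_force": force on the tool from outside, world axes, zero at the start; "wrist_torque": the same for the moment, N m; "opening": opening from 0.0 (shut) to 1.0 (fully open); "grasp_force": force on a finger pad.
Only numpy, scipy, OpenCV 4.12 (cv2) and the standard library are available. Lean on these libraries where they do the work, as an engineer would, in place of code of your own. Each camera call takes 0.05 s, during which the arm holds its last target. There are 200 camera calls.

### The job

The helmet skull cap is held up on the arm of the ratchet stand. Pick up the release bar by its wooden grip, put its steel shaft under the pawl and flick the pawl up and right over its hinge, so that it stays thrown back and the arm sinks all the way down. Then lay the bar flat on the bench top; use only the bar on the pawl, never the gripper.

Things in the scene. Friction and masses are not known exactly. Their poses are not given: they have to be found in the camera images.
- bar: Bar, 200 mm long, 140 g, loose on the bench: square dark-wood grip (100 long, 24 x 24) and, on the same axis, plain round steel shaft (100 long, 10 mm thick); not the flat file or the short all-steel punch. Origin: mid-length, underside; axis 12 mm above it. x along the bar to the shaft's tip (x = +100 mm; grip x = -100 to 0), z up. Balances at about x = -30. Grip it firmly near the shaft.
- pawl: Dark steel pawl, flat bar 117 mm long (x, hinge to nose), 20 wide (y), 8 thick, 70 g. Origin on its hinge, 123 mm above bench; engaged: level, z up, nose on top of the toothed wheel, pointing away from the robot. Flat underside at z = +9 mm. Turns up and back about y (hinge axis) by 126 deg to a stop. Past upright it falls there by itself, short of that back onto the teeth.
- window (a point): Middle of the open window under the engaged pawl (38 mm ahead of the hinge, 12 mm below its level; stand's axes: x away from robot, y along hinge, z up). Clear for 25 mm fore and aft, open through both sides in y, 80 mm free below. Stand is left or right on the bench; come in from the bench's middle, that side is clear. Freeing the nose takes 1 to 3 N here.
- cradle (a joint): Stand's arm with toothed wheel (55 mm radius), wooden former and steel helmet skull cap (190 mm wide), hinged on the wheel's axle, reaching away from the robot. Angle in rad: 0 = fully lowered, level; 0.3 to 0.75 = raised, held by the pawl. Once the pawl is clear it sinks by itself, damped, in 1 to 4 s; caught again by a tooth it stays 0.07 or more up.
Mind the look-alikes: they are no part of the job. What is shaped like the bar but green is not meant.

How it is judged (in metres and radians):
On the way:
1. with the arm still raised, the bar lifts the pawl clear of the teeth (angle between pawl's own z axis and vertical above 0.15 rad and contact force between bar and pawl above 0.05 N and value of joint cradle above 0.08 rad), for 0.04 s.
At the end, for the whole second after the job is handed in: The pawl is thrown back past the upright (turned more than 100 degrees), the arm with the skull cap is down (within 0.05 rad of level), and the bar lies flat (within 10 degrees) and still on the bench top, its origin below 25 mm (angle between pawl's own z axis and vertical above 1.75 rad and value of joint cradle below 0.05 rad and height (world z) of bar below 0.025 m and angle between bar's own x axis and vertical above 1.4 rad and linear speed of bar below 0.03 m/s); the robot touches nothing.
It fails at once if the robot touches the pawl itself instead of using the bar (contact force between any of the fingers, the arm and pawl above 0.5 N).
It also fails if it takes over 46 s, if anything falls off the work surface, if the arm or the gripper's body presses on something with over 40 N, if the wrist force passes 120 N, or if a joint passes its speed limit or range.

## Working session

There is one attempt and no reset: what is moved stays moved. The work goes in short steps, Python scripts to look and compute and a shell command to move; the robot and the scene stay as the last step left them, time stands still between calls to the robot, and variables do not carry over. Pictures are saved under pics/ and viewed, at most 10 in all, crops included, and the job is handed in when it is done.

```bash
mkdir -p pics; ls
python3 - <<'E'
from rig import r
import cv2,json
for n in("top","side"):
    cv2.imwrite(f"pics/{n}0.png",cv2.cvtColor(r.grab_frame(n),cv2.COLOR_RGB2BGR))
    print(n,{k:v for k,v in r.camera_info(n).items()})
print(r.camera_info("wrist"));print(r.sense())
E
```

```text
pics
top {'K': array([[404.52758921,   0.        , 322.79945304],
       [  0.        , 404.52758921, 201.24515872],
       [  0.        ,   0.        ,   1.        ]]), 'distortion': array([-0.02412448,  0.        ,  0.        ,  0.        ,  0.        ]), 'rvec': array([ 2.13753621, -2.18616046,  0.17627441]), 'tvec': array([   6.14989955,  439.68612527, 1192.36008433])}
side {'K': array([[415.92426943,   0.        , 318.37517373],
       [  0.        , 415.92426943, 196.87480473],
       [  0.        ,   0.        ,   1.        ]]), 'distortion': array([-0.07633379,  0.        ,  0.        ,  0.        ,  0.        ]), 'rvec': array([ 0.53660097, -2.67497382,  1.22826841]), 'tvec': array([ 375.34530295,  168.56602569, 1180.6554388 ])}
{'K': array([[323.55658765,   0.        , 321.4203005 ],
       [  0.        , 323.55658765, 201.8741115 ],
       [  0.        ,   0.        ,   1.        ]]), 'distortion': array([-0.05515434,  0.        ,  0.        ,  0.        ,  0.        ]), 'mount': array([[-1.49039219e-03, -9.60002188e-01, -2.79988533e-01,
         6.98876422e+01],
       [ 
[... 265 characters left out ...]
pos': array([-1.17939772e+00,  3.53588003e-01,  1.63405100e+00, -5.66479662e-07,
        1.15522272e+00, -2.39788445e-03]), 'qvel': array([ 2.24446626e-04, -1.02086351e-03, -1.48405352e-03,  8.27947206e-04,
       -3.59483042e-05,  7.79565690e-04]), 'joint_efforts': array([ 2.61143538e-05, -6.06356335e+01, -3.42817605e+01,  6.85057353e-05,
        3.91514550e-03,  3.40767849e-05]), 'eef_pos': array([ 239.64747369, -576.7634228 ,  230.63482363]), 'tcp_rot': array([-3.14032359e+00, -2.52509624e-06,  3.93796723e-01]), 'contact_force': array([ 0.46528027,  0.24934151, -0.38024503]), 'wrist_torque': array([-0.01206843, -0.02576291,  0.01962817]), 'grasp_force': 0.0, 'opening': 0.9972364752286959}
```

View pics/top0.png

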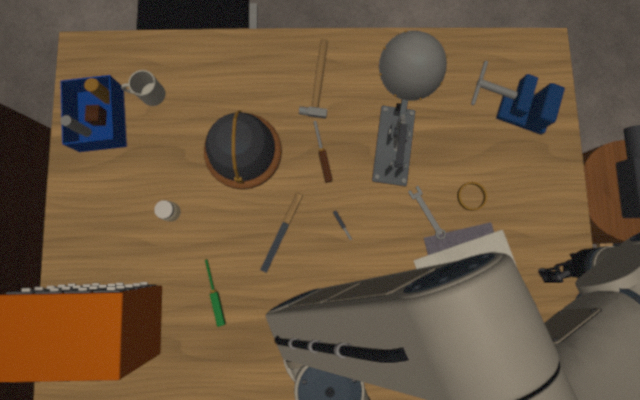

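View pics/side0.png

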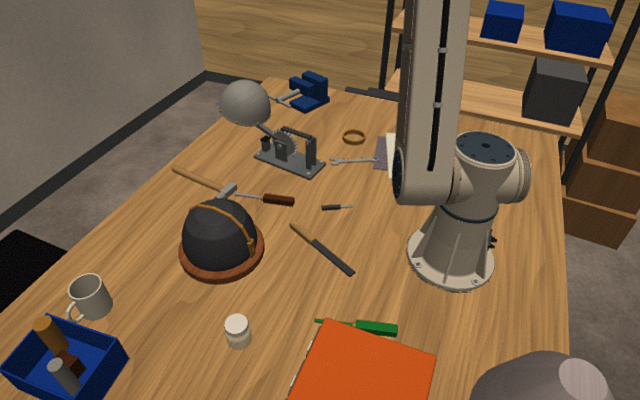

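The top view shows the stand on the robot's right at about (395,145). The bar has its dark grip at (325,166) and its shaft toward (317,125), just short of the hammer head at (313,112). The green look-alike is at (215,300). I'll enlarge both areas.

```bash
cat > h.py <<'E'
import numpy as np,cv2
from rig import r
def ray(n,uv,pose=None):
    c=r.camera_info(n); p=cv2.undistortPoints(np.array([[uv]],float),c["K"],c["distortion"])[0,0]
    d=np.array([p[0],p[1],1.])
    if n=="wrist":
        s=pose or r.sense(); R=rot(s["tcp_rot"]); M=c["mount"]
        return R@M[:3,3]+s["eef_pos"], R@M[:3,:3]@d
    R=cv2.Rodrigues(c["rvec"])[0]; return -R.T@c["tvec"], R.T@d
def rot(e):
    from scipy.spatial.transform import Rotation as Ro
    return Ro.from_euler("xyz",e).as_matrix()
def atz(n,uv,z,pose=None):
    o,d=ray(n,uv,pose); return o+d*(z-o[2])/d[2]
def tri(a,ua,b,ub):
    A=[];B=[];
    (o1,d1),(o2,d2)=ray(a,ua),ray(b,ub); d1/=np.linalg.norm(d1); d2/=np.linalg.norm(d2)
    t=np.linalg.lstsq(np.c_[d1,-d2],o2-o1,rcond=None)[0]; p,q=o1+t[0]*d1,o2+t[1]*d2
    return (p+q)/2,np.linalg.norm(p-q)
def proj(n,P):
    c=r.camera_info(n); return cv2.projectPoints(np.array([P],float),c["rvec"],c["tvec"],c["K"],c["distortion"])[0][0,0]
E
python3 - <<'E'
import cv2,numpy as np
t=cv2.imread("pics/top0.png");s=cv2.imread("pics/side0.png")
a=cv2.resize(t[85:195,300:430],(780,660)[:2],interpolation=cv2.INTER_CUBIC)[:600]
b=cv2.resize(s[90:215,200:360],(768,600),interpolation=cv2.INTER_CUBIC)
cv2.imwrite("pics/ta.png",a);cv2.imwrite("pics/sa.png",b)
from h import *
print(atz("top",(325,166),12),atz("top",(318,127),12),atz("top",(329,182),12))
E
```

```text
[552.57387012 -13.73906073  12.        ] [678.53448491   5.18363267  12.        ] [501.83280395 -24.8419219   12.        ]
```

View pics/ta.png

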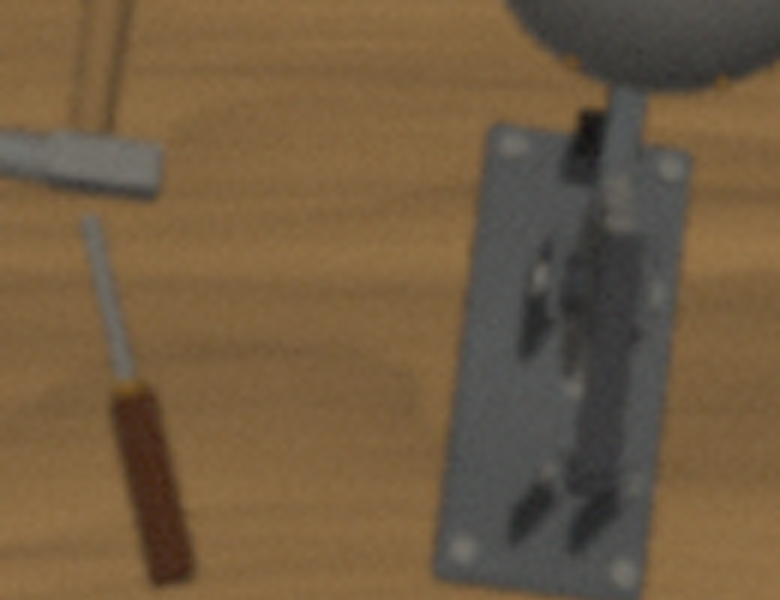

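View pics/sa.png

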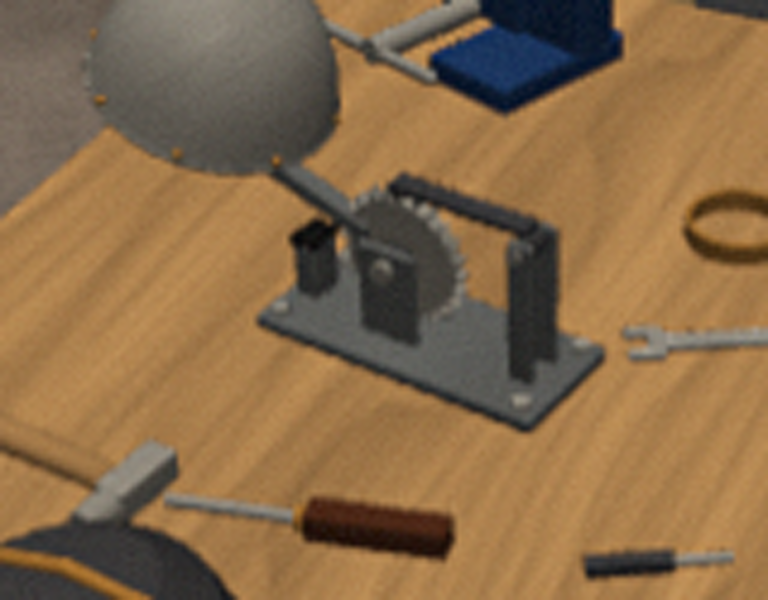

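The crops show the bar clearly: grip/shaft joint at crop (133,385), shaft tip (90,215), grip end (172,580). On the stand the pawl's hinge is at about (592,490) in the top crop and (540,228) in the side crop. Its nose is at (620,235) and (400,180).

Run:
```python
from h import *
np.set_printoptions(precision=1,suppress=True)
T=lambda x,y:(300+x/6,85+y/6); S=lambda x,y:(200+x/4.8,90+y/4.8)
for n,p,q,z in[("joint",(133,385),(300,515),12),("end",(172,580),(450,535),12),("tip",(90,215),(168,500),12)]:
    print(n,atz("top",T(*p),z),atz("side",S(*q),z),tri("top",T(*p),"side",S(*q)))
for n,p,q,z in[("hinge",(592,485),(545,222),138),("nose",(622,235),(400,180),140)]:
    print(n,atz("top",T(*p),z),atz("side",S(*q),z),tri("top",T(*p),"side",S(*q)))
for p in[(495,125),(690,155),(640,595),(440,578)]: print("base",atz("top",T(*p),12))
for q in[(262,322),(605,352),(525,428)]: print("baseS",atz("side",S(*q),12))
```

```text
joint [606.5  -6.2  12. ] [603.4  -4.4  12. ] (array([606. ,  -6.6,   9.6]), np.float64(2.2328459741925903))
end [502.9 -23.8  12. ] [501.8 -25.8  12. ] (array([501.8, -24. ,  13.6]), np.float64(1.5719188455995408))
tip [698.9  14.2  12. ] [693.4  17.3  12. ] (array([698.4,  13.5,   8. ]), np.float64(3.788435617189917))
hinge [ 520.6 -215.9  138. ] [ 517.1 -223.2  138. ] (array([ 516.7, -215.4,  143.2]), np.float64(5.481203017850957))
nose [ 640.9 -235.9  140. ] [ 632.9 -230.3  140. ] (array([ 639.9, -237.9,  134.8]), np.float64(5.514148448947917))
base [ 745.4 -202.1   12. ]
base [ 727.4 -305.6   12. ]
base [ 490.3 -265.9   12. ]
base [ 501.3 -162.4   12. ]
baseS [ 736.2 -191.2   12. ]
baseS [ 482.5 -258.5   12. ]
baseS [ 501.3 -151.    12. ]
```

Stand yaw comes out near -0.165 rad with its hinge at about (518,-218). Bar yaw is 0.2 with its middle at about (602,-5), and the lengths match those given. I'll move over the bar, turning the tool so the bar ends up on the -x side, away from the wrist camera.

```bash
cat > go.py <<'E'
import sys
from h import *
# usage: go.py x y z yaw -> shift/turn numbers from present measured pose (tool pointing down)
from scipy.spatial.transform import Rotation as Ro
x,y,z,yaw=map(float,sys.argv[1:5]); s=r.sense(); R=rot(s["tcp_rot"])
d=R.T@(np.array([x,y,z])-s["eef_pos"]); Rt=Ro.from_euler("xyz",[np.pi,0,yaw]).as_matrix()
print(np.round(d/200,3),np.round(Ro.from_matrix(R.T@Rt).as_rotvec()/np.pi,3))
E
R='[0.9,-0.65,0,0,0,-0.31]'; python3 -m inch '[[[0.9,-0.65,0,0,0,-0.31],[0.9,-0.65,0,0,0,-0.31],[0.9,-0.65,0,0,0,-0.31],[0.9,-0.65,0,0,0,-0.31],[0.9,-0.65,0,0,0,-0.31],[0.9,-0.65,0,0,0,-0.31],[0.9,-0.65,0,0,0,-0.31],[0.9,-0.65,0,0,0,-0.31]]]' 1 60; python3 go.py 586 -8 180 3.34; python3 go.py 586 -8 180 2.33
```

```text
clock: 0.77
eef_pos: [356.8, -386.7, 231.2]
tcp_rot: [-3.141, -0.0, 1.377]
contact_force: [0.1, -0.7, 0.5]
opening: 0.997
grasp_force: 0.0
[2.079 0.759 0.256] [ 0.    -0.    -0.625]
[2.079 0.759 0.256] [-0.    -0.    -0.303]
```

```bash
python3 -m inch '[[[1,0.35,0,0,0,-0.3],[1,0.35,0,0,0,-0.3],[1,0.35,0,0,0,-0.3],[1,0.35,0,0,0,-0.3],[1,0.35,0,0,0,-0.3],[1,0.35,0,0,0,-0.3],[1,0.35,0,0,0,-0.3],[1,0.35,0,0,0,-0.3]]]';  python3 go.py 586 -8 180 3.34
```

```text
clock: 1.43
eef_pos: [465.4, -205.0, 231.0]
tcp_rot: [-3.141, -0.001, 2.319]
contact_force: [-0.3, 0.0, -0.3]
opening: 0.999
grasp_force: 0.0
[0.311 1.113 0.255] [ 0.    -0.    -0.325]
```

```bash
python3 -m inch '[[[0.31,1,0.2,0,0,-0.325],[0.31,1,0.2,0,0,-0.325],[0.31,1,0.2,0,0,-0.325],[0.31,1,0.2,0,0,-0.325],[0.31,1,0.2,0,0,-0.325],[0.31,1,0.2,0,0,-0.325],[0.31,1,0.2,0,0,-0.325],[0.31,1,0.2,0,0,-0.325]]]'; python3 -m inch '[[[0,0,0,0,0,0],[0,0,0,0,0,0]]]'; python3 go.py 586 -8 110 3.34
python3 - <<'E'
from h import *
s=r.sense(); im=r.grab_frame("wrist"); cv2.imwrite("pics/w1.png",im[:,:,::-1]); print(s["eef_pos"],s["tcp_rot"])
E
```

```text
clock: 2.1
eef_pos: [571.0, -24.5, 190.4]
tcp_rot: [3.141, -0.001, -2.965]
contact_force: [-1.0, -0.4, 0.1]
opening: 0.999
grasp_force: 0.0
clock: 2.27
eef_pos: [570.8, -25.6, 191.0]
tcp_rot: [3.141, -0.001, -2.977]
contact_force: [0.1, 0.0, 0.4]
opening: 1.003
grasp_force: 0.0
[-0.09   0.074  0.405] [ 0.    -0.    -0.011]
[570.82752699 -25.63426771 190.97823385] [ 3.14145844e+00 -6.13344688e-04 -2.97685045e+00]
```

View pics/w1.png

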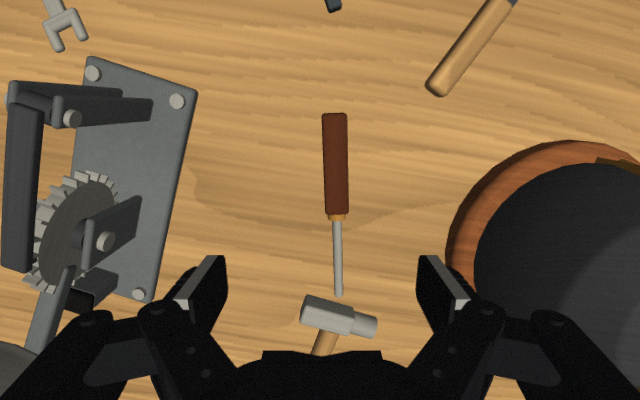

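The wrist view shows the bar: grip end (334,113), joint (338,217), tip (339,294). The stand is on the left, with the pawl running from its hinge at about (35,90) to its nose at about (17,270).

```bash
python3 - <<'E'
from h import *
np.set_printoptions(precision=1,suppress=True)
s={"eef_pos":np.array([570.83,-25.63,190.98]),"tcp_rot":[3.14146,-.0006,-2.97685]}
for uv,z in[((334.5,114),24),((338,216),17),((337.5,214),24),((339,294),12),((17,270),140),((25,100),140)]: print(atz("wrist",uv,z,s))
E
python3 go.py 586 -8 4 3.34
```

```text
[502.9 -25.1  24. ]
[602.8  -3.6  17. ]
[598.5  -5.2  24. ]
[696.3  14.7  12. ]
[ 639.8 -233.2  140. ]
[ 521.2 -215.7  140. ]
[-0.089  0.075  0.936] [ 0.    -0.    -0.011]
```

```bash
python3 -m inch '[[[-0.081,0.075,0.2,0,0,-0.012],[-0.081,0.075,0.4,0,0,-0.012],[-0.081,0.075,0.55,0,0,-0.012],[-0.081,0.075,0.7,0,0,-0.012],[-0.081,0.075,0.82,0,0,-0.012],[-0.081,0.075,0.9,0,0,-0.012],[-0.081,0.075,0.933,0,0,-0.012],[-0.081,0.075,0.933,0,0,-0.012]]]' 1 ; python3 go.py 584.5 -8 4 3.344
```

```text
clock: 2.98
eef_pos: [583.4, -8.5, 3.3]
tcp_rot: [3.141, -0.003, -2.938]
contact_force: [0.0, -0.5, 0.7]
opening: 0.999
grasp_force: 0.0
[-0.006  0.001 -0.004] [ 0.    -0.001  0.   ]
```

```bash
python3 -m inch '[[[0,0,0,0,0,0],[0,0,0,0,0,0],[0,0,0,0,0,0],[0,0,0,0,0,0],[0,0,0,0,0,0],[0,0,0,0,0,0],[0,0,0,0,0,0],[0,0,0,0,0,0]]]' -1 110;python3 -m inch '[[[0,0,0,0,0,0],[0,0,0,0,0,0],[0,0,0,0,0,0],[0,0,0,0,0,0]]]'
```

```text
clock: 3.65
eef_pos: [585.1, -8.2, 5.9]
tcp_rot: [-3.141, 0.001, -2.935]
contact_force: [-2.2, -0.3, 10.3]
opening: 0.252
grasp_force: 108.4
clock: 3.98
eef_pos: [585.1, -8.2, 5.9]
tcp_rot: [-3.141, 0.001, -2.935]
contact_force: [-1.7, 0.1, 9.1]
opening: 0.253
grasp_force: 108.4
```

The bar is gripped (opening 0.25, 108 N). Next I lift it and turn it.

```bash
python3 -m inch '[[[0,0,-0.1,0,0,0],[0,0,-0.25,0,0,0],[0,0,-0.4,0,0,0],[0,0,-0.55,0,0,0],[0,0,-0.7,0,0,0],[0,0,-0.8,0,0,0.03],[0,0,-0.85,0,0,0.06],[0,0,-0.85,0,0,0.09]]]'; python3 -m inch '[[[0,0,0,0,0,0.04],[0,0,0,0,0,0.08],[0,0,0,0,0,0.12],[0,0,0,0,0,0.15],[0,0,0,0,0,0.18],[0,0,0,0,0,0.21],[0,0,0,0,0,0.24],[0,0,0,0,0,0.27]]]';python3 go.py 581 -75 105 1.4057
```

```text
clock: 4.65
eef_pos: [586.1, -8.2, 178.0]
tcp_rot: [3.141, 0.005, 3.06]
contact_force: [0.7, 0.1, -2.3]
opening: 0.254
grasp_force: 108.2
clock: 5.32
eef_pos: [584.2, -8.2, 174.8]
tcp_rot: [-3.142, -0.0, 2.212]
contact_force: [0.7, -0.3, -2.1]
opening: 0.251
grasp_force: 108.1
[-0.258 -0.213  0.349] [-0.    -0.     0.257]
```

```bash
python3 -m inch '[[[0,0,0,0,0,0.04],[-0.05,-0.04,0,0,0,0.08],[-0.1,-0.08,0,0,0,0.12],[-0.15,-0.12,0,0,0,0.15],[-0.2,-0.16,0.05,0,0,0.18],[-0.24,-0.19,0.15,0,0,0.21],[-0.258,-0.213,0.25,0,0,0.24],[-0.258,-0.213,0.349,0,0,0.257]]]'; python3 -m inch '[[[0,0,0,0,0,0],[0,0,0,0,0,0]]]';python3 go.py 581 -75 105 1.4057;python3 - <<'E'
from h import *
s=r.sense(); w=r.grab_frame("wrist")[:,:,::-1];d=r.grab_frame("side")[:,:,::-1]; t=r.grab_frame("top")[:,:,::-1]
f=lambda a,w,h:cv2.resize(a,(w,h),interpolation=cv2.INTER_CUBIC)
cv2.imwrite("pics/w2.png",w.copy())
cv2.imwrite("pics/st.png",np.vstack([f(d[90:215,200:360],384,300),f(t[85:195,300:430],355,300)[:,:] if 0 else f(t[85:195,300:430],384,300)]))
print(s["eef_pos"],s["tcp_rot"])
E
```

```text
clock: 5.98
eef_pos: [581.3, -76.2, 104.5]
tcp_rot: [3.141, 0.0, 1.403]
contact_force: [-0.3, 1.2, -2.4]
opening: 0.253
grasp_force: 108.1
clock: 6.15
eef_pos: [580.7, -75.0, 104.3]
tcp_rot: [-3.139, -0.0, 1.411]
contact_force: [0.4, -0.3, 0.0]
opening: 0.25
grasp_force: 108.2
[ 0.     0.002 -0.003] [-0.001  0.     0.002]
[580.66756046 -74.95242716 104.34240581] [-3.13920880e+00 -2.85063550e-07  1.41115512e+00]
```

View pics/w2.png

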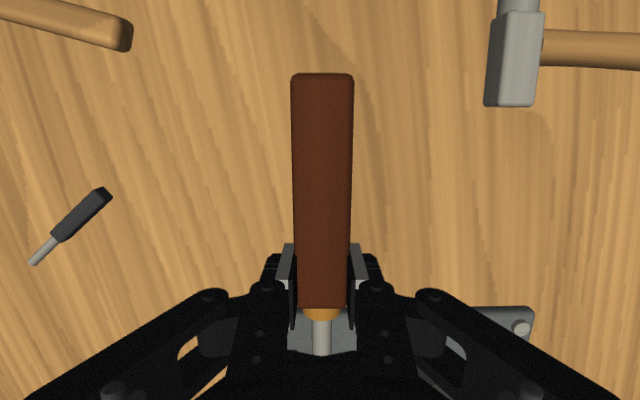

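View pics/st.png

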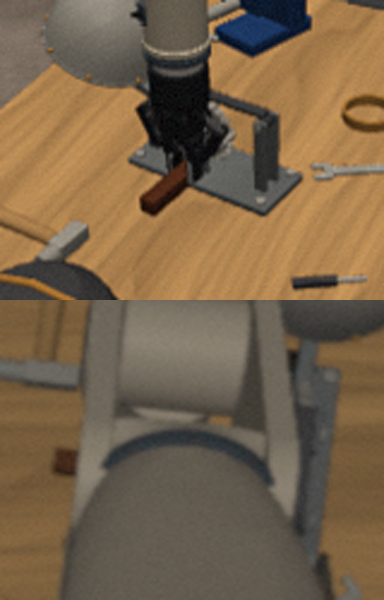

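The bar sits straight and level in the grip, its joint at (322,310) just beyond the pads, and the stand is clear ahead. I'll push it into the window.

```bash
python3 -m inch '[[[-0.04,0,0,0,0,0],[-0.08,0,0,0,0,0],[-0.13,0,0,0,0,0],[-0.18,0,0,0,0,0],[-0.23,0,0,0,0,0],[-0.28,0,0,0,0,0],[-0.32,0,0,0,0,0],[-0.32,0,0,0,0,0]]]'; python3 go.py 570.6 -138.4 105 1.4057;python3 - <<'E'
from h import *
d=r.grab_frame("side")[:,:,::-1]; 
cv2.imwrite("pics/s3.png",cv2.resize(d[90:215,200:360],(768,600),interpolation=cv2.INTER_CUBIC))
E
```

```text
clock: 6.97
eef_pos: [571.0, -140.1, 104.8]
tcp_rot: [-3.142, 0.0, 1.408]
contact_force: [1.8, 0.6, -1.6]
opening: 0.251
grasp_force: 108.2
[ 0.008 -0.003 -0.001] [-0.     0.     0.001]
```

View pics/s3.png

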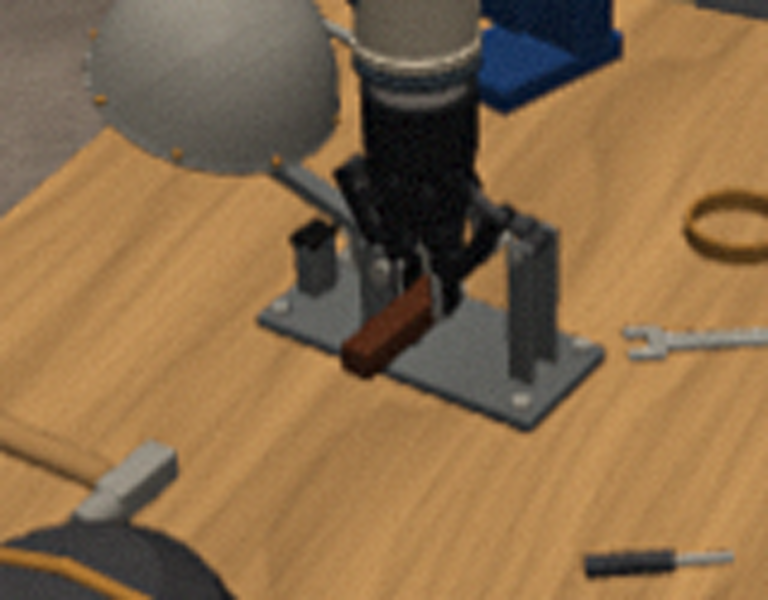

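```bash
python3 -m inch '[[[0,0,-0.06,0,0,0],[0,0,-0.09,0,0,0],[0,-0.01,-0.125,0,0,0],[0,-0.025,-0.16,0,0,0],[0,-0.045,-0.19,0,0,0],[0,-0.07,-0.215,0,0,0],[0,-0.095,-0.235,0,0,0],[0,-0.13,-0.25,0,0,0]]]'; python3 -m inch '[[[0,-0.035,-0.01,0,0,0],[0,-0.07,-0.015,0,0,0],[0,-0.105,-0.015,0,0,0],[0,-0.135,-0.01,0,0,0],[0,-0.165,-0.005,0,0,0],[0,-0.185,0,0,0,0],[0,-0.185,0,0,0,0],[0,-0.185,0,0,0,0]]]'
python3 - <<'E'
from h import *
d=r.grab_frame("side")[:,:,::-1]; 
cv2.imwrite("pics/s4.png",cv2.resize(d[70:215,180:360],(745,600),interpolation=cv2.INTER_CUBIC))
E
```

```text
clock: 7.68
eef_pos: [545.5, -134.0, 155.7]
tcp_rot: [3.141, 0.0, 1.41]
contact_force: [0.2, -1.5, -1.9]
opening: 0.25
grasp_force: 108.7
clock: 8.35
eef_pos: [509.5, -128.2, 155.1]
tcp_rot: [3.141, 0.0, 1.41]
contact_force: [1.7, -0.9, -0.4]
opening: 0.255
grasp_force: 109.0
```

View pics/s4.png

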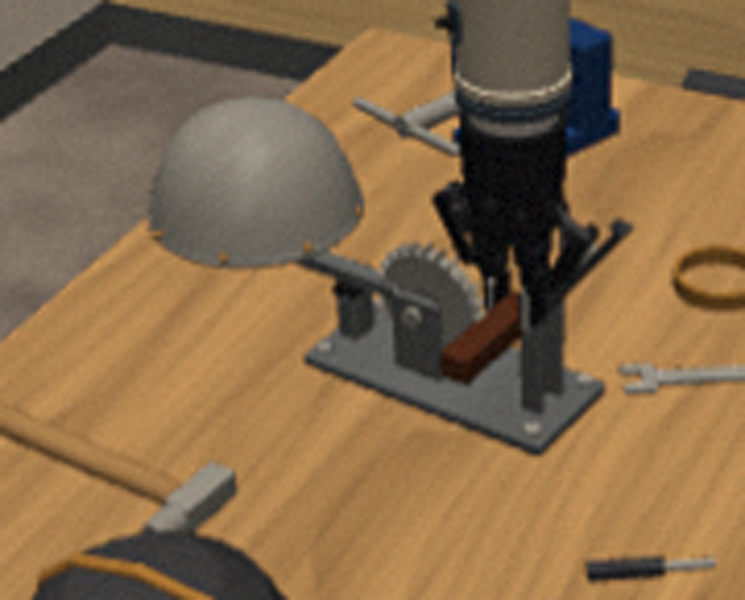

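The pawl is thrown back with its nose at (625,230), and the skull cap is down. I'll take the bar out and lay it on clear bench.

```bash
python3 -m inch '[[[0,0.03,0,0,0,0],[0.05,0.06,0,0,0,0],[0.15,0.1,0,0,0,0],[0.28,0.13,0,0,0,0],[0.41,0.155,0,0,0,0],[0.52,0.155,0,0,0,0],[0.6,0.155,0,0,0,0],[0.6,0.155,0.05,0,0,0]]]'; python3 -m inch '[[[0,0,0.1,0,0,0],[0,0,0.22,0,0,0],[0,0,0.34,0,0,0],[0,0,0.46,0,0,0],[0,0,0.56,0,0,0],[0,0,0.62,0,0,0],[0,0,0.65,0,0,0],[0,0,0.65,0,0,0]]]';python3 go.py 560 -15 6 1.4057
```

```text
clock: 9.07
eef_pos: [561.0, -11.4, 145.9]
tcp_rot: [3.139, -0.001, 1.411]
contact_force: [0.1, -0.0, -0.6]
opening: 0.251
grasp_force: 108.9
clock: 9.73
eef_pos: [558.2, -14.7, 13.5]
tcp_rot: [-3.139, 0.0, 1.409]
contact_force: [-1.9, 0.8, -1.3]
opening: 0.255
grasp_force: 108.9
[-0.     0.009  0.038] [-0.001  0.     0.001]
```

```bash
python3 -m inch '[[[0,0,0.015,0,0,0],[0,0,0.03,0,0,0],[0,0,0.038,0,0,0],[0,0,0.038,0,0,0]]]'; python3 -m inch '[[[0,0,0,0,0,0],[0,0,0,0,0,0],[0,0,0,0,0,0],[0,0,0,0,0,0],[0,0,0,0,0,0],[0,0,0,0,0,0],[0,0,0,0,0,0],[0,0,0,0,0,0]]]' 1;python3 -m inch '[[[0,0,-0.05,0,0,0],[0,0,-0.15,0,0,0],[0,0,-0.3,0,0,0],[0,0,-0.45,0,0,0],[0,0,-0.6,0,0,0],[0,0,-0.75,0,0,0],[0,0,-0.8,0,0,0],[0,0,-0.8,0,0,0]]]'
python3 - <<'E'
from h import *
d=r.grab_frame("side")[:,:,::-1]; 
cv2.imwrite("pics/s5.png",cv2.resize(d[70:235,160:360],(727,600),interpolation=cv2.INTER_CUBIC))
E
```

```text
clock: 10.07
eef_pos: [559.3, -14.6, 7.7]
tcp_rot: [3.141, -0.0, 1.409]
contact_force: [0.2, 0.4, -1.8]
opening: 0.248
grasp_force: 108.9
clock: 10.73
eef_pos: [559.0, -14.6, 7.3]
tcp_rot: [3.142, -0.0, 1.41]
contact_force: [-0.0, 0.2, 0.2]
opening: 1.003
grasp_force: 0.0
clock: 11.4
eef_pos: [560.9, -14.7, 170.8]
tcp_rot: [3.136, -0.001, 1.41]
contact_force: [0.5, -0.9, 0.2]
opening: 1.003
grasp_force: 0.0
```

View pics/s5.png

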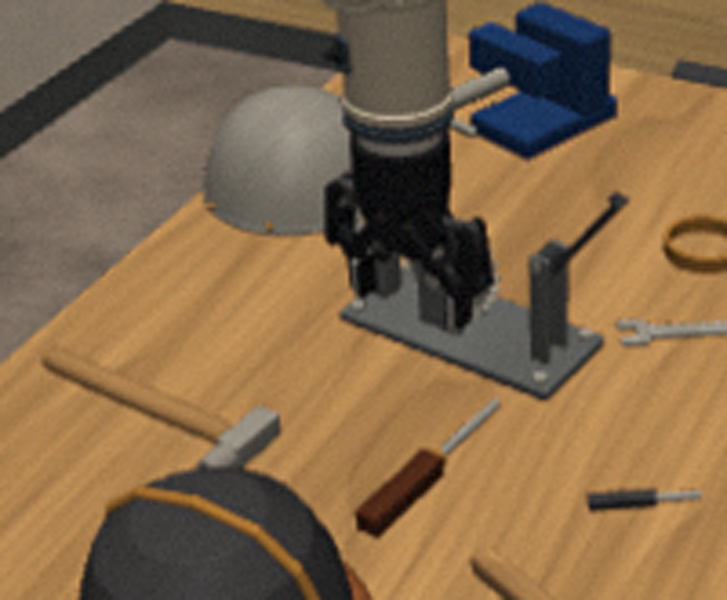

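The bar lies flat from (360,525) to (497,403), the pawl is thrown back with its nose at (620,200), and the cap is down. I'll wait a little for the damped arm to settle, then hand in.

```bash
for i in 1 2; do :; done; python3 -m inch '[[[0,0,0,0,0,0],[0,0,0,0,0,0],[0,0,0,0,0,0],[0,0,0,0,0,0],[0,0,0,0,0,0],[0,0,0,0,0,0],[0,0,0,0,0,0],[0,0,0,0,0,0]]]' >/dev/null; python3 -m inch '[[[0,0,0,0,0,0],[0,0,0,0,0,0],[0,0,0,0,0,0],[0,0,0,0,0,0],[0,0,0,0,0,0],[0,0,0,0,0,0],[0,0,0,0,0,0],[0,0,0,0,0,0]]]'; python3 -c "
from rig import r
print(r.sign_off())"
```

```text
clock: 12.78
eef_pos: [559.0, -14.6, 167.3]
tcp_rot: [-3.142, 0.0, 1.41]
contact_force: [0.3, -1.0, -0.5]
opening: 1.004
grasp_force: 0.0
the job is handed in; nothing more can be done
None
```

I handed the job in at about 12.8 s: in the last side view the pawl is thrown back, the skull cap's arm is down and the bar lies flat on the bench; the sign-off returned no verdict.

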